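# Check the snap clip of a storage box and set its marker

## Robot

A 6-joint arm with a two-finger parallel gripper is mounted at the origin on a cart in front of the work surface, level with it; the furniture and walls round the work are solid. World frame = base frame: x ahead of the robot, y to its left, z up, the work surface at z = 0. Lengths are in m, angles in rad, forces in N, time in s.
With the tool pointing down it reaches from about 0.425 to 0.95 m from the base axis. Payload 3.5 kg.
Tool frame: the origin (TCP) lies at the very end of the fingers, on their centre line; the grasp point (between the pads) lies 19 mm behind it (ctrl.grip_point_offset is the distance from the TCP to the grasp point, in m); z points along the fingers, y is the line along which they close (so a half turn about z gives the same grasp; the last joint's range is limited). The gripper opens to 85 mm and grips with 20 to 120 N. Pads are 22 mm wide; open, the fingers measure 114 mm over their backs; the gripper's body (76 mm by 85 mm) begins 54 mm behind the grasp point. The pads swing forward as they close: fully open they stand 13 mm farther back than shut.
Start: joints at [-1.302, 0.286, 1.577, -0, 1.279, -0.15], TCP at [0.275, -0.617, 0.205] pointing down, gripper open.
Joint ranges: [-2.77, 2.77], [-0.9, 2.22], [0.21, 2.48], [-1.53, 4.67], [0.24, 2.81], [-2.84, 2.84]. Speed limits (rad/s): [2.79, 2.79, 3.14, 3.14, 3.14, 3.14].

## Interface

Orientations are given as a unit quaternion [x, y, z, w].
In Python, from plant import ctrl gives the robot as it stands. The module is installed in compiled form; this text tells all that it offers.
- The arm moves only by the shell command python3 -m pendant 'ROWS' [OPENING] [FORCE]. ROWS is JSON, a list of rows, each an object of numbers: "dx", "dy", "dz": the shift along the tool's x, y, z in cm; "twist": the turn about the tool's z in degrees. A call has 1 to 10 rows; each row is the pose to reach, as a shift and turn from the pose commanded when the call began, along the tool's axes at that moment; what a row does not reach only later rows make up. A row lasts 1/8 s, in which the tool goes at most 62.5 mm and 10.7 degrees, less where a joint would pass 70% of its speed; a pose out of reach is approached as far as the arm can. A call with a gripper value outside its range is refused whole. OPENING is the opening in per cent of the stroke, from 0 (shut) to 100 (fully open), set as the call begins (- or left out, the last holds). The fingers move at their own pace and stop on an object; FORCE is the grip in N (left out, the last holds). Time passes only in rows, so rows that repeat a pose let the fingers close. It gives the time, the measured TCP pose, the force, the opening and the grip force at its end, in the units of the state.
- ctrl.get_state(): the state, without advancing time (a new reading comes with each control period).
- ctrl.read_camera(name): name is "scene" or "side" or "wrist"; returns a dict with "img" (480x640x3 uint8, red, green, blue), "depth" (480x640 float32, m along the optical axis (not along the pixel's ray), 0 where there is no reading), "camera_matrix" (3x3 intrinsics, pixels), "xyz" and "rotation" of the camera in the world; the wrist camera has in their place "tool_from_camera" (4x4, takes a point from camera to tool coordinates, whose origin is the TCP and whose axes are the flange's). Camera axes: x right, y up, looking along -z (the intrinsics and any distortion apply to the point x, -y, -z); pixel columns grow to the right and rows downward; lengths in m; the calibration is good to about 2 mm. The wrist camera is an equidistant fisheye: a pixel r from the principal point sees the ray r / f radians off the axis. A picture is of the moment at which its call begins: read the wrist's pose just before it.
- ctrl.sign_off(): hands the job in; it is judged then, once.
The state is a dict: "time": time; "qpos": joint angles; "dq": joint speeds; "joint_efforts": joint torques, N m; "eef_pos": TCP position; "tcp_rot": TCP orientation; "contact_force": force on the tool from outside, world axes, zero at the start; "wrist_torque": the same for the moment, N m; "opening": opening from 0.0 (shut) to 1.0 (fully open); "finger_force": force on a finger pad.
Only numpy, scipy, OpenCV 4.12 (cv2) and the standard library are available. Lean on these libraries where they do the work, as an engineer would, in place of code of your own. Each camera call takes 0.05 s, during which the arm holds its last target. There are 200 camera calls.

## Task

Check the spring clip on the lid of the blue storage box: push its black bar down until it clicks flat, building the push up slowly and stopping once it has clicked; if a steady push of about 10 N, held for half a second, does not make it click, the clip is too stiff, so let it spring back up. Then slide the black marker all the way to the green dot if the clip has clicked and stayed flat, or all the way to the red dot if it was too stiff. Never push on the clip with more than 13 N, and leave the timer and the two jars where they are.

Things in the scene. Friction and masses are not known exactly. Their poses are not given: they have to be found in the camera images.
- box: storage box, blue with a pale wooden lid, 112 x 162 x 70 mm, fixed to the worktop. Origin: centre of its underside, on the worktop. z up; -x is its front (where the free end of the clip is), y along its long side
- clip (a joint): angle of the steel snap clip: 0 = raised, 0.56 rad = flat (bar 27 mm lower). Hinge axis along the box's y, over the box's centre, 80 mm up. Sprung: the push needed at the bar starts small, peaks at 0.23 (bar 10 mm down; 4 to 25 N, hidden, differs by run), falls, and reverses near 0.48: beyond, it snaps flat by itself and stays; let go earlier, it springs back to 0
- clip_bar (a point): crest of the black bar to push on: a rubber roller that turns freely, 14 mm thick, 30 mm long along the box's y, across the free end of the clip, 42 mm (raised) to 52 mm (flat) in front of the hinge. This point is the top of the bar with the clip raised, 118 mm above the worktop (91 mm with the clip flat); it swings with the clip
- marker_base: white plate 84 x 152 x 8 mm, fixed to the worktop, with an aluminium rail (34 mm wide, top 15 mm above the worktop) along its y on which the marker slides. Origin: on the worktop, under the middle of the rail
- marker (a joint): place of the sliding marker along the rail, 0 at the -y end, 0.09 m at the +y end of the plate's frame, with end stops there. It moves against about 1.5 N of friction and stays where it is left
- marker_top (a point): centre of the top of the marker, a black block 28 mm (across the rail) x 20 mm (along it) x 40 mm, its top 56 mm above the worktop
- pad_green: green dot, 28 mm across, on the plate 37 mm in front (-x) of the rail's middle line, level with the marker's place at one end of its travel; which end differs from run to run. Origin: its centre. y along the rail
- pad_red: red dot, the same, at the other end
- timer: white and grey kitchen timer, 67 mm across, 48 mm high, loose: leave alone. Origin: centre of its underside
- honey: honey jar, 71 mm across, 110 mm high, loose: leave alone. Origin: centre of its underside
- spice_1: small brown spice jar, 47 mm across, 88 mm high, loose: leave alone. Origin: centre of its underside

How it is judged:
On the way, in this order (a step that is already met when the one before it is completed fails the run):
1. the clip has clicked past its snap point, or has been pushed steadily with 8 N or more by the gripper for 0.3 s without clicking ((value of joint clip above 0.52 rad or (contact force between the fingers and clip above 8 N and value of joint clip above 0.01 rad))), for 0.3 s.
2. the marker stands level with one of the dots, within 10 mm ((y of marker_top in the frame of pad_green between -0.01 and 0.01 m or y of marker_top in the frame of pad_red between -0.01 and 0.01 m)), for 0.2 s.
At the end, for the whole second after the job is handed in: Either the clip is snapped flat (beyond 0.52 rad) and the marker is level with the green dot within 10 mm, or the clip has sprung back up (below 0.08 rad) after the test push and the marker is level with the red dot within 10 mm (((value of joint clip above 0.52 rad and y of marker_top in the frame of pad_green between -0.01 and 0.01 m) or (value of joint clip below 0.08 rad and y of marker_top in the frame of pad_red between -0.01 and 0.01 m))); the robot touches nothing.
It fails at once if the clip is pushed with more than 13 N (contact force between anything else and clip above 13 N).
It fails at once if the timer or a jar is moved by more than 20 mm (distance of any of timer, honey, spice_1 from where it was at the start of the episode above 0.02 m).
It also fails if it takes over 64 s, if anything falls off the work surface, if the arm or the gripper's body presses on something with over 40 N, if the wrist force passes 120 N, or if a joint passes its speed limit or range.

## Working session

There is one attempt and no reset: what is moved stays moved. The work goes in short steps, Python scripts to look and compute and a shell command to move; the robot and the scene stay as the last step left them, time stands still between calls to the robot, and variables do not carry over. Pictures are saved under pics/ and viewed, at most 10 in all, crops included, and the job is handed in when it is done.

```bash
mkdir -p pics
cat > h.py <<'E'
import numpy as np, cv2
from plant import ctrl
def cam(n):
    c=ctrl.read_camera(n); return c
def pts(c):
    K=np.array(c['camera_matrix']);d=c['depth'];v,u=np.mgrid[:480,:640]
    p=np.stack([(u-K[0,2])/K[0,0]*d,-(v-K[1,2])/K[1,1]*d,-d],-1)
    return p@np.array(c['rotation']).T+np.array(c['xyz'])
E
python3 - <<'E'
from h import *
for n in ('scene','side'):
    c=cam(n); cv2.imwrite(f'pics/{n}.png',c['img'][:,:,::-1]); np.savez(f'{n}.npz',img=c['img'],P=pts(c),d=c['depth'])
    print(n,c['xyz'],c['rotation'],c['camera_matrix'],c.keys())
s=ctrl.get_state();print(s)
E
```

```text
Traceback (most recent call last):
  File "h.py", line 8, in pts
    return p@np.array(c['rotation']).T+np.array(c['xyz'])
           ~^~~~~~~~~~~~~~~~~~~~~~~~~~
ValueError: matmul: Input operand 1 has a mismatch in its core dimension 0, with gufunc signature (n?,k),(k,m?)->(n?,m?) (size 4 is different from 3)
```

View pics/scene.png

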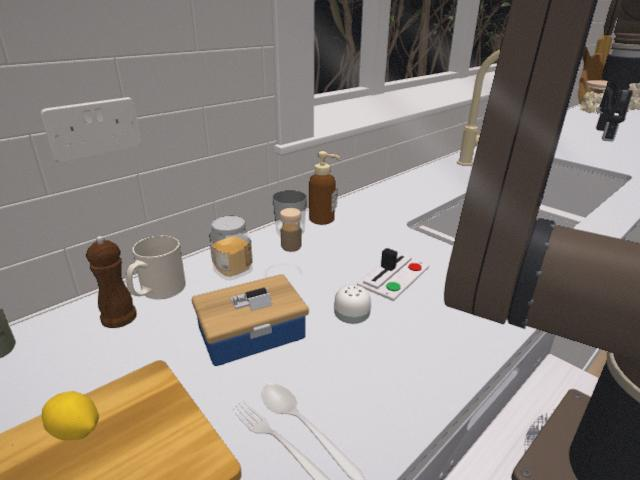

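The scene view shows the box at (250,315) with the clip at about (257,297). The marker is at (388,260), the green dot at (393,286), the red dot at (415,267), and the timer at (352,302). The rotation comes as a quaternion, so I'll fix the helper.

```bash
sed -i "s/np.array(c\['rotation'\]).T/R.from_quat(c['rotation']).as_matrix().T/; 1a from scipy.spatial.transform import Rotation as R" h.py
python3 - <<'E'
from h import *
for n in ('scene','side'):
    c=cam(n); cv2.imwrite(f'pics/{n}.png',c['img'][:,:,::-1]); P=pts(c); np.savez(f'{n}.npz',img=c['img'],P=P,d=c['depth'])
    print(n,c['xyz'],c['rotation'],c['camera_matrix'])
    h=cv2.cvtColor(c['img'],cv2.COLOR_RGB2HSV); ok=(c['depth']>0)&(P[...,2]>-.02)&(P[...,2]<.3)&(P[...,0]<1.1)
    H,S,V=h[...,0].astype(int),h[...,1],h[...,2]
    for nm,m in dict(red=((H<6)|(H>174))&(S>180)&(V>120),green=(H>50)&(H<85)&(S>150),blue=(H>100)&(H<125)&(S>130),black=(V<45)).items():
        k,l,st,ce=cv2.connectedComponentsWithStats((m&ok).astype(np.uint8))
        for i in range(1,k):
            if st[i,4]>25: print(nm,st[i],P[l==i].mean(0).round(4),P[l==i].min(0).round(3),P[l==i].max(0).round(3))
s=ctrl.get_state();print(s['time'],s['eef_pos'],s['tcp_rot'],s['contact_force'],s['opening'])
E
```

```text
scene [0.0180945  0.48441057 0.49698997] [-0.19332854  0.47494543  0.78974798 -0.33667349] [[444.51847279   0.         324.18838363]
 [  0.         444.51847279 236.76442383]
 [  0.           0.           1.        ]]
red [409 264  12   7  66] [ 0.4382 -0.1953  0.0121] [ 0.427 -0.207  0.009] [ 0.45  -0.185  0.014]
green [387 283  13   8  80] [ 0.4257 -0.1068  0.0117] [ 0.415 -0.118  0.008] [ 0.437 -0.096  0.014]
blue [ 204  317  100   49 1909] [0.4628 0.1876 0.0288] [0.437 0.111 0.006] [0.537 0.252 0.051]
black [597 103  27  36 351] [ 0.2722 -0.6038  0.2754] [ 0.235 -0.672  0.245] [ 0.312 -0.541  0.3  ]
black [472 230  20  85 155] [0.1753 0.1067 0.2538] [0.172 0.093 0.195] [0.18  0.114 0.3  ]
black [381 249  16  21 241] [ 0.4656 -0.1403  0.0398] [ 0.454 -0.155  0.016] [ 0.481 -0.135  0.058]
black [507 250  29  78 909] [0.1353 0.095  0.2386] [0.126 0.057 0.184] [0.156 0.102 0.283]
black [246 292  17   6  36] [0.4661 0.1833 0.1149] [0.46  0.172 0.111] [0.475 0.193 0.117]
black [ 569  364   71  116 5727] [0.0302 0.0484 0.0953] [-0.008  0.01   0.01 ] [0.059 0.063 0.162]
side [0.26673034 
[... 1025 characters left out ...]
[ 0.4686 -0.1384  0.0433] [ 0.457 -0.151  0.018] [ 0.48  -0.132  0.06 ]
black [310 321  15  13  82] [0.4678 0.1803 0.1177] [0.461 0.168 0.115] [0.476 0.194 0.121]
black [ 118  323   51   81 1995] [0.692  0.3171 0.0714] [0.675 0.287 0.005] [0.722 0.335 0.145]
black [559 401  81  30 260] [0.0371 0.0964 0.0079] [-0.019  0.091  0.002] [0.095 0.099 0.014]
black [  8 427  37  26 149] [0.7354 0.484  0.0968] [0.729 0.46  0.09 ] [0.752 0.502 0.103]
black [ 41 440  22  40 405] [0.7313 0.473  0.0401] [0.728 0.459 0.01 ] [0.737 0.491 0.075]
0.15 [ 0.27435864 -0.61611597  0.20373206] [ 9.78158791e-01  2.07856942e-01 -4.07017394e-05 -9.32680003e-04] [-0.65690484 -1.68294256 -0.69698089] 1.0004021763016062
```

View pics/side.png

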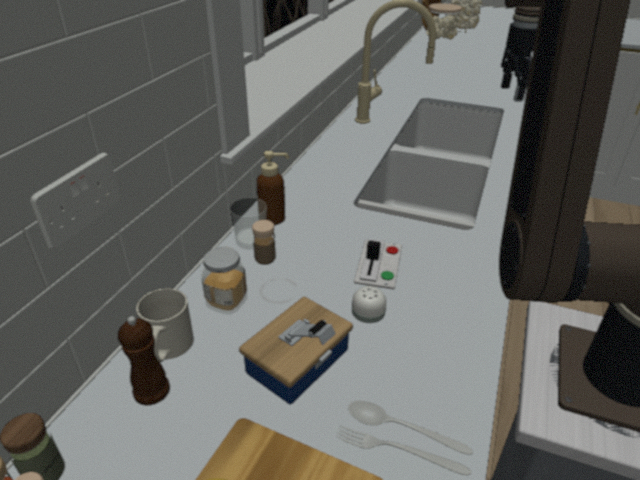

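The side view shows the bar at (318,327), the marker at (373,250), red at (392,250), green at (387,275) and the timer at (369,303). Next I need the box yaw, the marker top and the timer position.

Run:
```python
from h import *
def rect(q): 
    r=cv2.minAreaRect((q[:,:2]*1000).astype(np.float32)); return np.round(r[0],1),np.round(r[1],1),round(r[2],1)
for n in ('scene','side'):
    f=np.load(f'{n}.npz');P=f['P'];h=cv2.cvtColor(f['img'],cv2.COLOR_RGB2HSV);V=h[...,2]
    x,y,z=np.moveaxis(P,-1,0); box=(x>.4)&(x<.65)&(y>.05)&(y<.32)
    lid=box&(abs(z-.072)<.008)&(h[...,1]>70)
    k,l,st,ce=cv2.connectedComponentsWithStats(lid.astype(np.uint8)); i=1+st[1:,4].argmax()
    print(n,'lid',rect(P[l==i]),st[i],np.median(z[l==i]))
    clip=box&(z>.088)&(z<.13); print(' clip',rect(P[clip]),P[clip].min(0).round(3),P[clip].max(0).round(3))
    b=clip&(V<60)&(z>.105);print(' bar',b.sum(),rect(P[b]),P[b].mean(0))
    m=(V<60)&(x>.44)&(x<.5)&(y<-.1)&(y>-.2)&(z>.052)&(z<.07);print(' marktop',m.sum(),rect(P[m]),np.median(P[m],0))
    t=(x>.35)&(x<.5)&(y>-.09)&(y<.05)&(z>.02)&(z<.06);print(' timer',rect(P[t]))
```

```text
scene lid (array([507.1, 166.4]), array([158.6, 111.7]), 72.4) [ 192  275  116   65 3795] 0.06954711309053391
 clip (array([472.6, 176.1]), array([34.5, 56.5]), 73.6) [0.443 0.161 0.089] [0.504 0.199 0.119]
 bar 90 (array([466.1, 179. ]), array([27.7,  8.3]), 69.4) [0.46577764 0.17951882 0.11569945]
 marktop 63 (array([ 467. , -143.9]), array([25. , 14.2]), 10.6) [ 0.46710854 -0.14186342  0.05572462]
 timer (array([431. ,   3.2]), array([58.6, 58.8]), 80.9)
side lid (array([508.6, 167. ]), array([160.7, 110.7]), 71.6) [ 240  297  112   89 4083] 0.0708648615407027
 clip (array([478.9, 179.8]), array([46.5, 64.3]), 66.0) [0.444 0.146 0.088] [0.518 0.199 0.121]
 bar 101 (array([468.1, 179.1]), array([30.3,  9.7]), 71.9) [0.46822474 0.18041208 0.11772193]
 marktop 72 (array([ 468.9, -141.8]), array([23.2, 20.1]), 17.9) [ 0.46846529 -0.14108546  0.05713714]
 timer (array([433.3,   4.5]), array([62.7, 58. ]), 40.2)
```

```bash
python3 -m pendant '[{"dx":4,"dy":-3.4,"twist":2},{"dx":8.5,"dy":-7.4,"twist":6},{"dx":13,"dy":-11.3,"twist":10},{"dx":17.5,"dy":-15.2,"twist":14},{"dx":22,"dy":-19,"twist":16},{"dx":26.5,"dy":-22.9,"twist":16},{"dx":31,"dy":-26.7,"twist":16},{"dx":34.8,"dy":-30,"twist":16},{"dx":34.8,"dy":-30,"twist":16}]' 0 20
cat >> h.py <<'E'
def go(tx,ty,tz,yaw=None):
    s=ctrl.get_state(); M=R.from_quat(s['tcp_rot']).as_matrix(); p=np.array(s['eef_pos'])
    a=np.degrees(np.arctan2(M[1,0],M[0,0]))
    print('t',s['time'],'p',p.round(4),'yaw',a.round(2),'delta cm',((np.array([tx,ty,tz])-p)@M*100).round(2),'twist',None if yaw is None else round(a-yaw,1),'F',np.round(s['contact_force'],2))
E
python3 -c "
from h import *
go(.4632,.1812,.14,8)"
```

```text
t 0.15 p [ 0.2744 -0.6161  0.2037] yaw 23.99 delta cm [ 49.67 -65.15   6.51] twist 16.0 F [-0.66 -1.68 -0.7 ]$[0]: bad value
```

```bash
python3 -m pendant '[{"dx":4,"dy":-3.4,"dz":0,"twist":2},{"dx":8.5,"dy":-7.4,"dz":0,"twist":6},{"dx":13,"dy":-11.3,"dz":0,"twist":10},{"dx":17.5,"dy":-15.2,"dz":0,"twist":14},{"dx":22,"dy":-19,"dz":0,"twist":16},{"dx":26.5,"dy":-22.9,"dz":0,"twist":16},{"dx":31,"dy":-26.7,"dz":0,"twist":16},{"dx":34.8,"dy":-30,"dz":0,"twist":16},{"dx":34.8,"dy":-30,"dz":0,"twist":16}]' 0 20
python3 -c "
from h import *
go(.4632,.1812,.14,8)"
```

```text
time: 1.27
eef_pos: [0.4711, -0.1981, 0.2046]
tcp_rot: [0.997, 0.072, -0.0, -0.0]
contact_force: [0.6, 0.1, -0.9]
opening: 0.002
finger_force: 0.0
t 1.275 p [ 0.4711 -0.1981  0.2046] yaw 8.3 delta cm [  4.69 -37.64   6.48] twist 0.3 F [ 0.56  0.11 -0.88]
```

```bash
python3 -m pendant '[{"dx":0.6,"dy":-4,"dz":0,"twist":0},{"dx":1.2,"dy":-9,"dz":0,"twist":0},{"dx":1.8,"dy":-14,"dz":0,"twist":0},{"dx":2.4,"dy":-19,"dz":0,"twist":0},{"dx":3,"dy":-24,"dz":0,"twist":0},{"dx":3.6,"dy":-29,"dz":1,"twist":0},{"dx":4.2,"dy":-34,"dz":3,"twist":0},{"dx":4.7,"dy":-37.6,"dz":5,"twist":0},{"dx":4.7,"dy":-37.6,"dz":6.5,"twist":0},{"dx":4.7,"dy":-37.6,"dz":6.5,"twist":0}]'
python3 - <<'E'
from h import *
c=cam('side'); cv2.imwrite('pics/above.png',cv2.resize(c['img'][220:400,200:440,::-1],(720,540)))
go(.4632,.1812,.118,8)
E
```

```text
time: 2.52
eef_pos: [0.4638, 0.1766, 0.1382]
tcp_rot: [0.998, 0.069, -0.002, 0.0]
contact_force: [0.2, -0.3, -0.6]
opening: -0.002
finger_force: 0.0
t 2.575 p [0.4647 0.1765 0.1394] yaw 7.91 delta cm [-0.08 -0.49  2.14] twist -0.1 F [-0.1  -0.6  -0.15]
```

View pics/above.png

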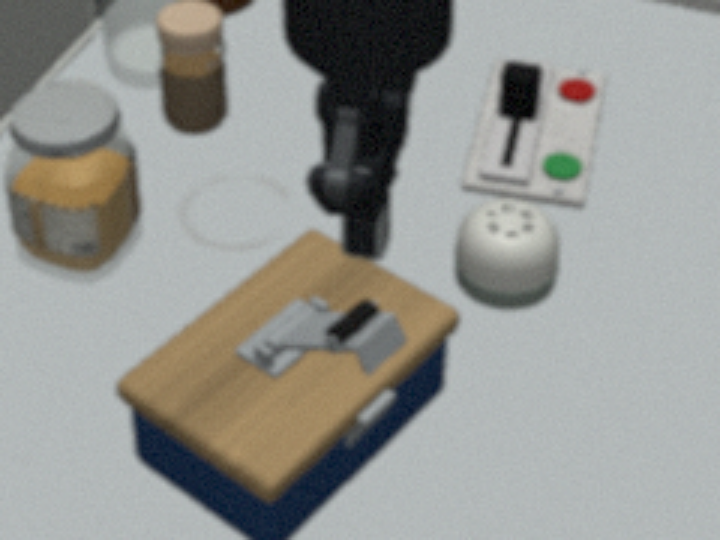

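Run:
```python
from h import *
for n in('side','scene'):
    c=cam(n);K=np.array(c['camera_matrix']);Rm=R.from_quat(c['rotation']).as_matrix()
    def pr(p):
        q=(np.array(p)-c['xyz'])@Rm; return (K@(np.array([q[0],-q[1],-q[2]])/-q[2]))[:2].round(1)
    print(n,'tcp',pr(ctrl.get_state()['eef_pos']),'bar',pr([.468,.1797,.118]))
    P=pts(c);x,y,z=np.moveaxis(P,-1,0);m=(abs(x-.465)<.05)&(abs(y-.18)<.05)&(z>.122)&(z<.165)&(c['depth']>0)
    v,u=np.nonzero(m); print(m.sum(),P[m].min(0),P[m].max(0),P[m].mean(0),u.min(),u.max(),v.max())
```

```text
side tcp [320.  314.9] bar [317.4 326.4]Traceback (most recent call last):
  File "<stdin>", line 8, in <module>
    return umr_minimum(a, axis, None, out, keepdims, initial, where)
ValueError: zero-size array to reduction operation minimum which has no identity
```

Run:
```python
from h import *
print(ctrl.get_state()['eef_pos'],ctrl.get_state()['time'])
c=cam('side');P=pts(c);cv2.imwrite('pics/a2.png',cv2.resize(c['img'][220:400,200:440,::-1],(720,540)))
for v in range(284,322,3): print(v,[(u,*P[v,u].round(3),c['img'][v,u].max()) for u in (318,322,326)])
c=cam('scene');P=pts(c);x,y,z=np.moveaxis(P,-1,0);m=(abs(x-.465)<.06)&(abs(y-.18)<.06)&(z>.122)&(z<.2)
print(P[m].min(0),P[m].mean(0)); w=m&(z<P[m].min(0)[2]+.01);print(P[w].min(0),P[w].max(0),np.argwhere(w).mean(0))
```

```text
[0.46527555 0.17652511 0.14018917] 2.625
284 [(318, np.float64(0.446), np.float64(0.237), np.float64(0.255), np.uint8(26)), (322, np.float64(0.448), np.float64(0.218), np.float64(0.239), np.uint8(18)), (326, np.float64(0.452), np.float64(0.191), np.float64(0.217), np.uint8(21))]
287 [(318, np.float64(0.45), np.float64(0.226), np.float64(0.239), np.uint8(26)), (322, np.float64(0.448), np.float64(0.217), np.float64(0.234), np.uint8(14)), (326, np.float64(0.449), np.float64(0.199), np.float64(0.219), np.uint8(39))]
290 [(318, np.float64(0.457), np.float64(0.208), np.float64(0.218), np.uint8(12)), (322, np.float64(0.448), np.float64(0.216), np.float64(0.227), np.uint8(16)), (326, np.float64(0.454), np.float64(0.184), np.float64(0.199), np.uint8(61))]
293 [(318, np.float64(0.463), np.float64(0.191), np.float64(0.197), np.uint8(25)), (322, np.float64(0.458), np.float64(0.189), np.float64(0.196), np.uint8(23)), (326, np.float64(0.454), np.float64(0.182), np.float64(0.192), np.uint8(76))]
296 [(318, np.float64(0.464), np.float64(0.189), np.float64(0.188), np.uint8(22)), (322, np.float64(0.45
[... 1514 characters left out ...]
 np.float64(0.104), np.float64(0.072), np.uint8(150))]
317 [(318, np.float64(0.492), np.float64(0.115), np.float64(0.071), np.uint8(145)), (322, np.float64(0.486), np.float64(0.112), np.float64(0.07), np.uint8(149)), (326, np.float64(0.48), np.float64(0.108), np.float64(0.07), np.uint8(153))]
320 [(318, np.float64(0.49), np.float64(0.121), np.float64(0.07), np.uint8(141)), (322, np.float64(0.466), np.float64(0.165), np.float64(0.119), np.uint8(85)), (326, np.float64(0.477), np.float64(0.117), np.float64(0.071), np.uint8(152))]
[0.4511817  0.16218714 0.16661758] [0.4575434  0.18120073 0.18573565]
[0.45269496 0.16308133 0.16661758] [0.46946746 0.18996742 0.17654728] [261.69444444 256.83333333]
```

View pics/a2.png

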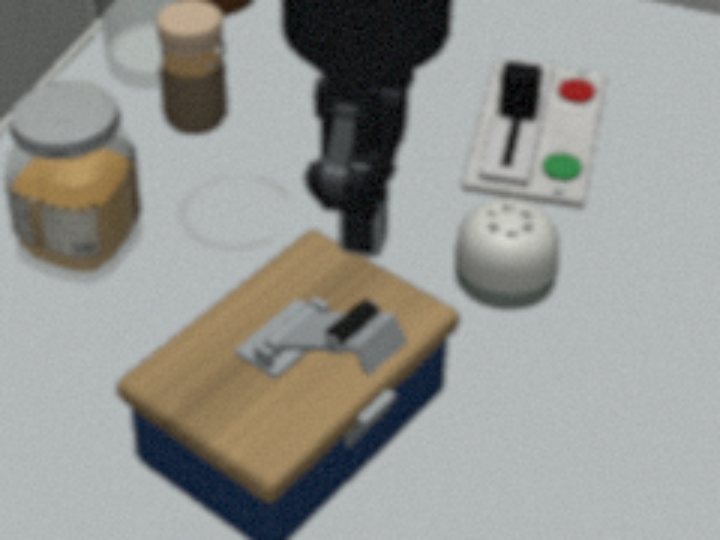

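The two views agree that the bar is at (352,322) and the fingertip at (364,252) in the crop. That puts the tip about 20 mm higher than the reported TCP. I'll approach slowly and stop on force.

```bash
python3 -m pendant '[{"dx":-0.1,"dy":-0.25,"dz":0.5,"twist":0},{"dx":-0.1,"dy":-0.5,"dz":1,"twist":0},{"dx":-0.1,"dy":-0.5,"dz":1.5,"twist":0},{"dx":-0.1,"dy":-0.5,"dz":1.7,"twist":0},{"dx":-0.1,"dy":-0.5,"dz":1.7,"twist":0}]'
python3 - <<'E'
from h import *
go(.4632,.1812,.118,8)
c=cam('side');cv2.imwrite('pics/a3.png',cv2.resize(c['img'][260:360,260:380,::-1],(720,600)))
E
```

```text
time: 3.35
eef_pos: [0.4628, 0.1827, 0.1225]
tcp_rot: [0.998, 0.07, -0.0, 0.0]
contact_force: [0.5, -0.6, 0.3]
opening: 0.003
finger_force: 0.0
t 3.35 p [0.4628 0.1827 0.1225] yaw 8.0 delta cm [0.02 0.15 0.45] twist 0.0 F [ 0.54 -0.61  0.28]
```

View pics/a3.png

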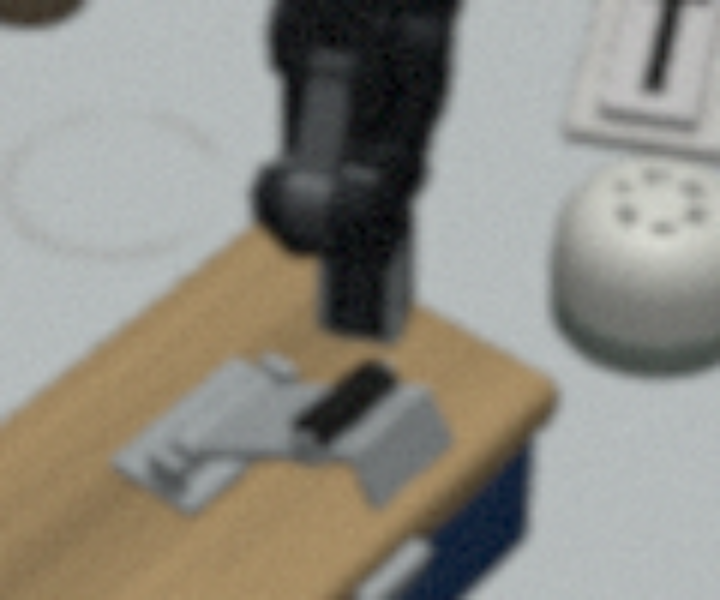

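The tip at (362,338) is still about 15 mm above the bar at (345,402), and in line with it. I'll continue down.

```bash
for i in 1; do python3 -m pendant '[{"dx":0,"dy":0,"dz":0.2,"twist":0},{"dx":0,"dy":0,"dz":0.4,"twist":0},{"dx":0,"dy":0,"dz":0.6,"twist":0},{"dx":0,"dy":0,"dz":0.6,"twist":0}]'; done; python3 -m pendant '[{"dx":0,"dy":0,"dz":0.1,"twist":0},{"dx":0,"dy":0,"dz":0.2,"twist":0},{"dx":0,"dy":0,"dz":0.2,"twist":0}]'
```

```text
time: 3.9
eef_pos: [0.4628, 0.1826, 0.1166]
tcp_rot: [0.998, 0.07, -0.0, 0.0]
contact_force: [-0.4, -0.5, -0.2]
opening: -0.004
finger_force: 0.0
time: 4.28
eef_pos: [0.4629, 0.1826, 0.1147]
tcp_rot: [0.998, 0.07, -0.0, -0.0]
contact_force: [0.7, 0.1, -0.4]
opening: 0.001
finger_force: 0.0
```

```bash
python3 -m pendant '[{"dx":0,"dy":0,"dz":0.1,"twist":0},{"dx":0,"dy":0,"dz":0.2,"twist":0},{"dx":0,"dy":0,"dz":0.3,"twist":0}]' | grep -E "eef|force"; python3 -m pendant '[{"dx":0,"dy":0,"dz":0.05,"twist":0},{"dx":0,"dy":0,"dz":0.1,"twist":0},{"dx":0,"dy":0,"dz":0.15,"twist":0}]'| grep -E "eef|force"
```

```text
eef_pos: [0.463, 0.1827, 0.1117]
contact_force: [0.7, 0.9, 0.1]
finger_force: 0.0
eef_pos: [0.463, 0.1826, 0.1103]
contact_force: [-0.4, -0.1, -0.5]
finger_force: 0.0
```

```bash
python3 -m pendant '[{"dx":0,"dy":0,"dz":0.05,"twist":0},{"dx":0,"dy":0,"dz":0.1,"twist":0},{"dx":0,"dy":0,"dz":0.15,"twist":0}]'| grep -E "eef|force"
```

```text
eef_pos: [0.463, 0.1827, 0.1088]
contact_force: [-0.6, 0.1, -0.2]
finger_force: 0.0
```

```bash
python3 -m pendant '[{"dx":0,"dy":0,"dz":0.05,"twist":0},{"dx":0,"dy":0,"dz":0.1,"twist":0},{"dx":0,"dy":0,"dz":0.15,"twist":0},{"dx":0,"dy":0,"dz":0.2,"twist":0}]'| grep -E "eef|force"
python3 - <<'E'
from h import *
c=cam('side');cv2.imwrite('pics/a4.png',cv2.resize(c['img'][285:345,280:360,::-1],(800,600)))
E
```

```text
eef_pos: [0.463, 0.1826, 0.1068]
contact_force: [0.5, -0.3, 0.1]
finger_force: 0.0
```

View pics/a4.png

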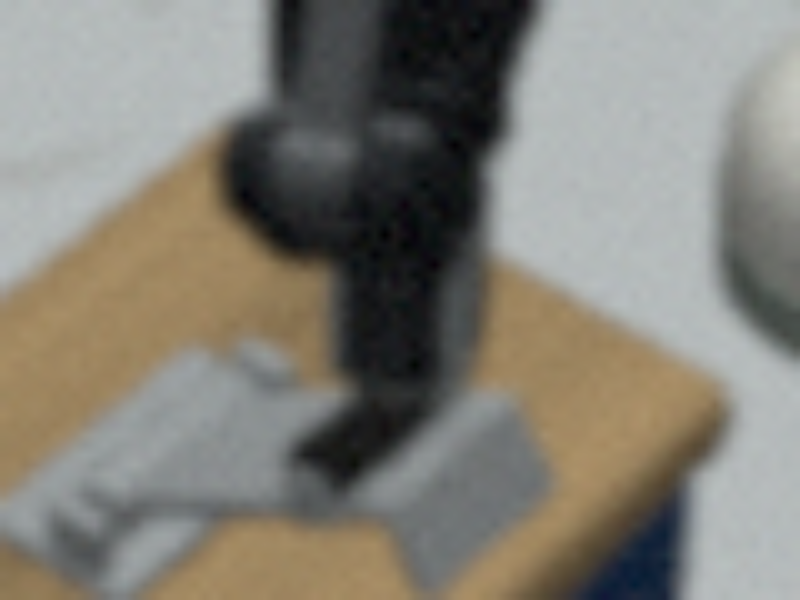

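The tip is at (400,390) and the bar centre at (360,435). Roughly 8 mm remains, with no contact force yet.

```bash
python3 -m pendant '[{"dx":0,"dy":0,"dz":0.05,"twist":0},{"dx":0,"dy":0,"dz":0.1,"twist":0},{"dx":0,"dy":0,"dz":0.15,"twist":0},{"dx":0,"dy":0,"dz":0.2,"twist":0}]'| grep -E "eef|force"
```

```text
eef_pos: [0.463, 0.1827, 0.1048]
contact_force: [1.3, 0.2, -0.1]
finger_force: 0.0
```

```bash
python3 -m pendant '[{"dx":0,"dy":0,"dz":0.05,"twist":0},{"dx":0,"dy":0,"dz":0.1,"twist":0},{"dx":0,"dy":0,"dz":0.15,"twist":0},{"dx":0,"dy":0,"dz":0.2,"twist":0}]'| grep -E "eef|force"
```

```text
eef_pos: [0.463, 0.1826, 0.1028]
contact_force: [0.1, -0.2, -0.2]
finger_force: 0.0
```

```bash
python3 -m pendant '[{"dx":0,"dy":0,"dz":0.05,"twist":0},{"dx":0,"dy":0,"dz":0.1,"twist":0},{"dx":0,"dy":0,"dz":0.15,"twist":0}]'| grep -E "eef|force"
```

```text
eef_pos: [0.463, 0.1827, 0.1013]
contact_force: [-0.5, -0.2, 0.2]
finger_force: 0.0
```

```bash
python3 -m pendant '[{"dx":0,"dy":0,"dz":0.05,"twist":0},{"dx":0,"dy":0,"dz":0.1,"twist":0},{"dx":0,"dy":0,"dz":0.15,"twist":0}]'| grep -E "eef|force"
```

```text
eef_pos: [0.463, 0.1826, 0.0998]
contact_force: [0.5, 0.4, 0.1]
finger_force: 0.0
```

```bash
python3 -m pendant '[{"dx":0,"dy":0,"dz":0.05,"twist":0},{"dx":0,"dy":0,"dz":0.1,"twist":0},{"dx":0,"dy":0,"dz":0.15,"twist":0}]'| grep -E "eef|force"
```

```text
eef_pos: [0.463, 0.1826, 0.0983]
contact_force: [-0.6, 0.1, 0.0]
finger_force: 0.0
```

```bash
python3 -m pendant '[{"dx":0,"dy":0,"dz":0.05,"twist":0},{"dx":0,"dy":0,"dz":0.1,"twist":0}]'| grep -E "eef|force"
```

```text
eef_pos: [0.463, 0.1827, 0.0973]
contact_force: [-0.8, 0.6, -0.9]
finger_force: 0.0
```

```bash
python3 -m pendant '[{"dx":0,"dy":0,"dz":0.05,"twist":0},{"dx":0,"dy":0,"dz":0.1,"twist":0}]'| grep -E "eef|force"
```

```text
eef_pos: [0.463, 0.1826, 0.0963]
contact_force: [0.9, 0.4, -0.0]
finger_force: 0.0
```

Run:
```python
from h import *
a=cam('side')['img'][285:345,290:350,::-1];c=cam('scene');b=c['img'][250:310,225:285,::-1]
cv2.imwrite('pics/a5.png',cv2.resize(np.hstack([a,b]),(800,400),interpolation=cv2.INTER_CUBIC))
```

```text
(no output)
```

View pics/a5.png

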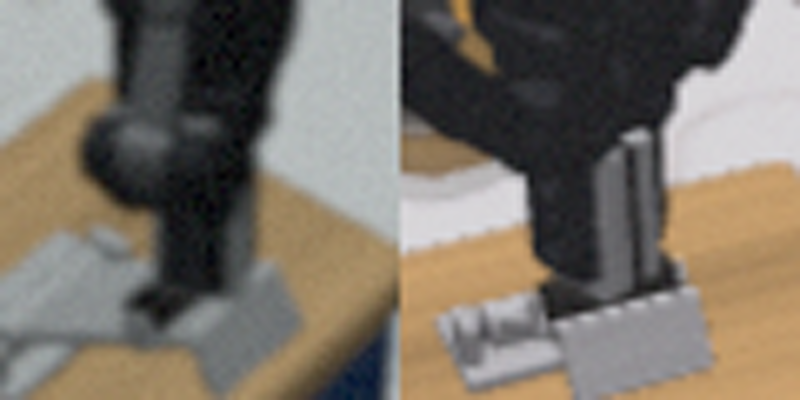

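In both views the tip is centred over the bar and almost touching it. From here I use fine steps.

```bash
python3 -m pendant '[{"dx":0,"dy":0,"dz":0.05,"twist":0},{"dx":0,"dy":0,"dz":0.1,"twist":0},{"dx":0,"dy":0,"dz":0.1,"twist":0}]'| grep -E "eef|force"
```

```text
eef_pos: [0.463, 0.1826, 0.0953]
contact_force: [0.4, 0.4, 0.7]
finger_force: 0.0
```

```bash
python3 -m pendant '[{"dx":0,"dy":0,"dz":0.05,"twist":0},{"dx":0,"dy":0,"dz":0.1,"twist":0},{"dx":0,"dy":0,"dz":0.1,"twist":0}]'| grep -E "eef|force"
```

```text
eef_pos: [0.463, 0.1826, 0.0943]
contact_force: [-0.3, 0.1, 0.7]
finger_force: 0.0
```

```bash
python3 -m pendant '[{"dx":0,"dy":0,"dz":0.05,"twist":0},{"dx":0,"dy":0,"dz":0.1,"twist":0},{"dx":0,"dy":0,"dz":0.1,"twist":0}]'| grep -E "eef|force"
```

```text
eef_pos: [0.463, 0.1826, 0.0933]
contact_force: [0.4, -0.2, 1.0]
finger_force: 0.0
```

```bash
python3 -m pendant '[{"dx":0,"dy":0,"dz":0.05,"twist":0},{"dx":0,"dy":0,"dz":0.1,"twist":0},{"dx":0,"dy":0,"dz":0.1,"twist":0}]'| grep -E "eef|force"
```

```text
eef_pos: [0.463, 0.1826, 0.0923]
contact_force: [0.3, 0.7, 0.3]
finger_force: 0.0
```

```bash
python3 -m pendant '[{"dx":0,"dy":0,"dz":0.05,"twist":0},{"dx":0,"dy":0,"dz":0.1,"twist":0},{"dx":0,"dy":0,"dz":0.1,"twist":0}]'| grep -E "eef|force"
```

```text
eef_pos: [0.4632, 0.1826, 0.0915]
contact_force: [0.6, -0.3, -0.1]
finger_force: 0.4
```

```bash
python3 -m pendant '[{"dx":0,"dy":0,"dz":0.05,"twist":0},{"dx":0,"dy":0,"dz":0.1,"twist":0},{"dx":0,"dy":0,"dz":0.1,"twist":0}]'| grep -E "eef|force"
```

```text
eef_pos: [0.4634, 0.1826, 0.0908]
contact_force: [-1.3, -1.0, 3.2]
finger_force: 1.9
```

```bash
python3 -m pendant '[{"dx":0,"dy":0,"dz":0.05,"twist":0},{"dx":0,"dy":0,"dz":0.1,"twist":0},{"dx":0,"dy":0,"dz":0.1,"twist":0}]'| grep -E "eef|force"
```

```text
eef_pos: [0.4635, 0.1826, 0.09]
contact_force: [-1.0, -1.1, 5.8]
finger_force: 2.9
```

```bash
python3 -m pendant '[{"dx":0,"dy":0,"dz":0.05,"twist":0},{"dx":0,"dy":0,"dz":0.1,"twist":0},{"dx":0,"dy":0,"dz":0.1,"twist":0}]'| grep -E "eef|force"
```

```text
eef_pos: [0.4638, 0.1826, 0.0894]
contact_force: [-1.1, -1.2, 6.8]
finger_force: 3.6
```

```bash
python3 -m pendant '[{"dx":0,"dy":0,"dz":0.02,"twist":0},{"dx":0,"dy":0,"dz":0.04,"twist":0},{"dx":0,"dy":0,"dz":0.06,"twist":0}]'| grep -E "eef|force"; python3 -c "
from h import *
for i in range(6): 
  s=ctrl.get_state(); print(s['time'],s['eef_pos'][2].round(5),np.round(s['contact_force'],2),s['finger_force']);
  if i%2: cam('wrist')"
```

```text
eef_pos: [0.4639, 0.1825, 0.0889]
contact_force: [-1.2, -2.1, 8.5]
finger_force: 4.0
12.05 0.08894 [-1.25 -2.1   8.47] 4.007417298853397
12.05 0.08894 [-1.25 -2.1   8.47] 4.007417298853397
12.1 0.08897 [-1.42 -1.73  8.36] 3.990754410624504
12.1 0.08897 [-1.42 -1.73  8.36] 3.990754410624504
12.15 0.089 [-0.95 -2.76  7.61] 3.9756890013813972
12.15 0.089 [-0.95 -2.76  7.61] 3.9756890013813972
```

```bash
python3 -m pendant '[{"dx":0,"dy":0,"dz":0.02,"twist":0},{"dx":0,"dy":0,"dz":0.04,"twist":0},{"dx":0,"dy":0,"dz":0.06,"twist":0},{"dx":0,"dy":0,"dz":0.06,"twist":0}]'| grep -E "eef|force"
```

```text
eef_pos: [0.4642, 0.1825, 0.0886]
contact_force: [-1.4, -1.5, 9.1]
finger_force: 4.3
```

```bash
python3 -m pendant '[{"dx":0,"dy":0,"dz":0.02,"twist":0},{"dx":0,"dy":0,"dz":0.04,"twist":0},{"dx":0,"dy":0,"dz":0.04,"twist":0}]'| grep -E "eef|force"
```

```text
eef_pos: [0.4643, 0.1825, 0.0884]
contact_force: [-2.5, -2.5, 9.0]
finger_force: 4.6
```

```bash
python3 -m pendant '[{"dx":0,"dy":0,"dz":0.03,"twist":0},{"dx":0,"dy":0,"dz":0.06,"twist":0},{"dx":0,"dy":0,"dz":0.06,"twist":0}]'| grep -E "time|eef|force"
```

```text
time: 13.45
eef_pos: [0.4645, 0.1824, 0.088]
contact_force: [-1.3, -2.7, 10.3]
finger_force: 4.9
```

```bash
python3 -m pendant '[{"dx":0,"dy":0,"dz":0.02,"twist":0},{"dx":0,"dy":0,"dz":0.02,"twist":0},{"dx":0,"dy":0,"dz":0.02,"twist":0}]'| grep -E "time|eef|force"
python3 - <<'E'
from h import *
f=np.load('side.npz'); 
for n in ('side','scene'):
    c=cam(n); P=pts(c); V=c['img'].max(-1); x,y,z=np.moveaxis(P,-1,0)
    # clip plate heights along box x, vs start
    f=np.load(n+'.npz')
    for Q in (f['P'],P):
        d=(Q-[.5085,.1667,0]); bx=d[...,0]*.95-d[...,1]*.31; by=d[...,0]*.31+d[...,1]*.95
        print(n,[(k,round(float(np.nanmax(np.r_[0,np.percentile(Q[...,2][w],90) if w.sum()>3 else 0])),4)) for k in range(-60,-5,6) for w in [(abs(bx*1000-k)<3)&(by>.004)&(by<.016)&(Q[...,2]>.06)&(Q[...,2]<.122)]])
s=ctrl.get_state();print(s['time'],s['contact_force'],s['finger_force'])
E
```

```text
time: 13.82
eef_pos: [0.4645, 0.1824, 0.0879]
contact_force: [-0.9, -2.4, 9.6]
finger_force: 5.0
side [(-60, 0.1143), (-54, 0.1183), (-48, 0.1163), (-42, 0.1188), (-36, 0.1176), (-30, 0.1025), (-24, 0.1011), (-18, 0.0963), (-12, 0.0928), (-6, 0.0886)]
side [(-60, 0.1138), (-54, 0.1139), (-48, 0.1136), (-42, 0.1167), (-36, 0.1094), (-30, 0.1003), (-24, 0.098), (-18, 0.0945), (-12, 0.0917), (-6, 0.0878)]
scene [(-60, 0.1139), (-54, 0.1162), (-48, 0.1155), (-42, 0.1174), (-36, 0.1156), (-30, 0.0708), (-24, 0.0854), (-18, 0.091), (-12, 0.0863), (-6, 0.082)]
scene [(-60, 0.1126), (-54, 0.1116), (-48, 0.1128), (-42, 0.1127), (-36, 0.0711), (-30, 0.0711), (-24, 0.0931), (-18, 0.0902), (-12, 0.075), (-6, 0.0854)]
13.925 [-0.76229161 -1.91724158  9.69909306] 5.026889070868492
```

The bar has sunk only about 3–4 mm at 10 N and has held for about 0.5 s without clicking, so the clip is too stiff. I'll hold a moment longer, then release.

```bash
python3 -m pendant '[{"dx":0,"dy":0,"dz":0,"twist":0},{"dx":0,"dy":0,"dz":0,"twist":0}]'| grep -E "time|eef|force"
python3 -m pendant '[{"dx":0,"dy":0,"dz":-0.2,"twist":0},{"dx":0,"dy":0,"dz":-0.5,"twist":0},{"dx":0,"dy":0,"dz":-1,"twist":0},{"dx":0,"dy":0,"dz":-2,"twist":0},{"dx":0,"dy":0,"dz":-4,"twist":0},{"dx":0,"dy":0,"dz":-7,"twist":0},{"dx":0,"dy":0,"dz":-7,"twist":0}]'| grep -E "time|eef|force"
python3 - <<'E'
from h import *
for n in ('side','scene'):
    c=cam(n); P=pts(c); V=c['img'].max(-1); x,y,z=np.moveaxis(P,-1,0)
    b=(abs(x-.468)<.03)&(abs(y-.18)<.03)&(z>.08)&(z<.13)&(V<60); print(b.sum(),P[b].mean(0),np.percentile(z[b],95))
    m=(V<60)&(x>.44)&(x<.5)&(y<-.09)&(y>-.2)&(z>.052)&(z<.07); print('mark',np.median(P[m],0))
go(.4625,-.10,.16,8)
E
```

```text
time: 14.18
eef_pos: [0.4645, 0.1824, 0.0879]
contact_force: [-2.2, -2.8, 9.2]
finger_force: 5.0
time: 15.05
eef_pos: [0.4648, 0.1831, 0.1587]
contact_force: [0.0, -0.7, -0.4]
finger_force: 0.0
91 [0.46804942 0.18022277 0.11762864] 0.11993165777084808
mark [ 0.46848222 -0.14061227  0.05637674]
96 [0.46561693 0.17970468 0.11581031] 0.11809386232656698
mark [ 0.46609545 -0.14197122  0.05566719]
t 15.15 p [0.4627 0.1827 0.1555] yaw 8.0 delta cm [-3.95 27.99 -0.45] twist -0.0 F [ 0.18  0.03 -0.51]
```

The clip sprang back, with the bar top at 0.118 m again. The marker has to go to red, so I'll move to its green side.

```bash
python3 -m pendant '[{"dx":-0.5,"dy":3,"dz":0,"twist":0},{"dx":-1.1,"dy":8,"dz":0,"twist":0},{"dx":-1.8,"dy":13,"dz":0,"twist":0},{"dx":-2.5,"dy":18,"dz":0,"twist":0},{"dx":-3.2,"dy":23,"dz":0,"twist":0},{"dx":-4,"dy":27,"dz":2,"twist":0},{"dx":-4,"dy":28.6,"dz":4,"twist":0},{"dx":-4,"dy":28.6,"dz":6,"twist":0},{"dx":-4,"dy":28.6,"dz":8,"twist":0},{"dx":-4,"dy":28.6,"dz":8,"twist":0}]'| grep -E "time|eef|force"
python3 - <<'E'
from h import *
c=cam('side');cv2.imwrite('pics/b1.png',cv2.resize(c['img'][190:310,310:470,::-1],(800,600)))
go(.463,-.106,.014,8)
E
```

```text
time: 16.4
eef_pos: [0.4606, -0.105, 0.0728]
contact_force: [-0.4, 0.5, 0.5]
finger_force: 0.0
t 16.45 p [ 0.4617 -0.1055  0.0742] yaw 7.99 delta cm [0.14 0.08 6.02] twist -0.0 F [ 0.01 -0.1  -0.05]
```

View pics/b1.png

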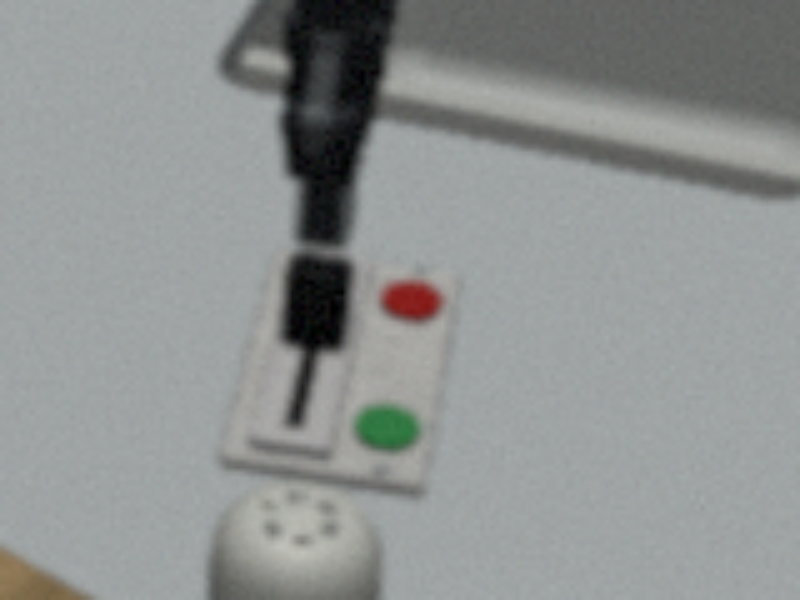

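The tip is at (325,240), above the rail on the green side of the marker at (318,300). I'll descend now.

```bash
python3 -m pendant '[{"dx":0,"dy":0,"dz":1,"twist":0},{"dx":0,"dy":0,"dz":2,"twist":0},{"dx":0,"dy":0,"dz":3,"twist":0},{"dx":0,"dy":0,"dz":3.6,"twist":0},{"dx":0,"dy":0,"dz":4,"twist":0},{"dx":0,"dy":0,"dz":4,"twist":0}]'| grep -E "time|eef|force"
python3 -m pendant '[{"dx":0,"dy":0,"dz":0.4,"twist":0},{"dx":0,"dy":0,"dz":0.8,"twist":0},{"dx":0,"dy":0,"dz":1.2,"twist":0},{"dx":0,"dy":0,"dz":1.6,"twist":0},{"dx":0,"dy":0,"dz":1.6,"twist":0}]'| grep -E "time|eef|force"
python3 - <<'E'
from h import *
c=cam('side');d=cam('scene');cv2.imwrite('pics/b2.png',np.hstack([cv2.resize(c['img'][220:300,340:420,::-1],(400,400)),cv2.resize(d['img'][230:310,350:430,::-1],(400,400))]))
go(.4755,-.190,.016,8)
E
```

```text
time: 17.2
eef_pos: [0.463, -0.1061, 0.0357]
contact_force: [-0.5, -0.1, 0.2]
finger_force: 0.0
time: 17.82
eef_pos: [0.4628, -0.106, 0.0194]
contact_force: [-0.2, 0.7, 0.5]
finger_force: 0.0
t 17.925 p [ 0.4632 -0.1061  0.0199] yaw 7.99 delta cm [0.05 8.47 0.39] twist -0.0 F [-0.49  0.48 -0.89]
```

View pics/b2.png

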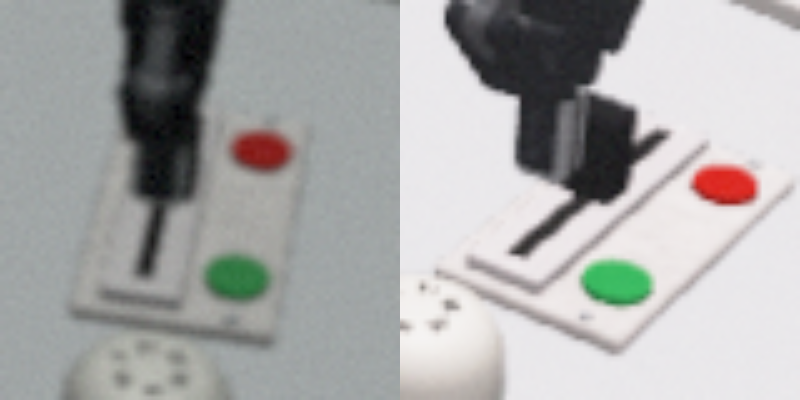

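The tip at (565,175) in the right view sits beside the marker and overlaps it in height. I'll go 5 mm lower and push towards red.

```bash
python3 -m pendant '[{"dx":0,"dy":0,"dz":0.3,"twist":0},{"dx":0,"dy":0,"dz":0.5,"twist":0},{"dx":0,"dy":0.5,"dz":0.5,"twist":0},{"dx":0,"dy":1.1,"dz":0.5,"twist":0},{"dx":0,"dy":1.7,"dz":0.5,"twist":0},{"dx":0,"dy":2.3,"dz":0.5,"twist":0},{"dx":0,"dy":2.9,"dz":0.5,"twist":0},{"dx":0,"dy":3.5,"dz":0.5,"twist":0},{"dx":0,"dy":4,"dz":0.5,"twist":0},{"dx":0,"dy":4,"dz":0.5,"twist":0}]'| grep -E "time|eef|force"
python3 -m pendant '[{"dx":0,"dy":0.4,"dz":0,"twist":0},{"dx":0,"dy":0.8,"dz":0,"twist":0},{"dx":0,"dy":1.2,"dz":0,"twist":0},{"dx":0,"dy":1.6,"dz":0,"twist":0},{"dx":0,"dy":1.6,"dz":0,"twist":0}]'| grep -E "time|eef|force"
```

```text
time: 19.18
eef_pos: [0.4687, -0.1463, 0.0149]
contact_force: [0.2, -0.4, 0.8]
finger_force: 0.0
time: 19.8
eef_pos: [0.4709, -0.1621, 0.0148]
contact_force: [0.7, 0.5, 0.2]
finger_force: 0.1
```

```bash
python3 -m pendant '[{"dx":0,"dy":0.2,"dz":0,"twist":0},{"dx":0,"dy":0.4,"dz":0,"twist":0},{"dx":0,"dy":0.4,"dz":0,"twist":0}]'| grep -E "time|eef|force"
python3 - <<'E'
from h import *
go(.4755,-.190,.016,8)
for n in ('side','scene'):
    c=cam(n); P=pts(c); V=c['img'].max(-1); x,y,z=np.moveaxis(P,-1,0)
    m=(V<60)&(x>.44)&(x<.51)&(y<-.09)&(y>-.24)&(z>.02)&(z<.07); print('mark',m.sum(),np.median(P[m],0),P[m].min(0),P[m].max(0))
E
```

```text
time: 20.18
eef_pos: [0.4715, -0.1657, 0.0149]
contact_force: [-0.2, 0.2, -1.2]
finger_force: 0.4
t 20.175 p [ 0.4715 -0.1657  0.0149] yaw 7.99 delta cm [ 0.06  2.46 -0.11] twist -0.0 F [-0.21  0.23 -1.2 ]
mark 104 [ 0.46971355 -0.15648524  0.05378984] [ 0.46146865 -0.18167626  0.02050044] [ 0.48529556 -0.14810209  0.06953726]
mark 162 [ 0.46539165 -0.17942631  0.04812049] [ 0.4601152  -0.19272444  0.02034809] [ 0.48490393 -0.15048222  0.06989159]
```

```bash
python3 -m pendant '[{"dx":0,"dy":0.1,"dz":0,"twist":0},{"dx":0,"dy":0.2,"dz":0,"twist":0},{"dx":0,"dy":0.3,"dz":0,"twist":0},{"dx":0,"dy":0.3,"dz":0,"twist":0}]'| grep -E "time|eef|force"
```

```text
time: 20.78
eef_pos: [0.4719, -0.1686, 0.0149]
contact_force: [0.2, 1.1, -1.4]
finger_force: 0.6
```

```bash
python3 -m pendant '[{"dx":0,"dy":0.1,"dz":0,"twist":0},{"dx":0,"dy":0.2,"dz":0,"twist":0},{"dx":0,"dy":0.3,"dz":0,"twist":0},{"dx":0,"dy":0.3,"dz":0,"twist":0}]'| grep -E "time|eef|force"
python3 - <<'E'
from h import *
c=cam('side');d=cam('scene');cv2.imwrite('pics/b3.png',np.hstack([cv2.resize(c['img'][220:300,340:420,::-1],(400,400)),cv2.resize(d['img'][220:300,360:440,::-1],(400,400))]))
E
```

```text
time: 21.28
eef_pos: [0.4722, -0.171, 0.0149]
contact_force: [-0.8, 3.1, 1.5]
finger_force: 2.0
```

View pics/b3.png

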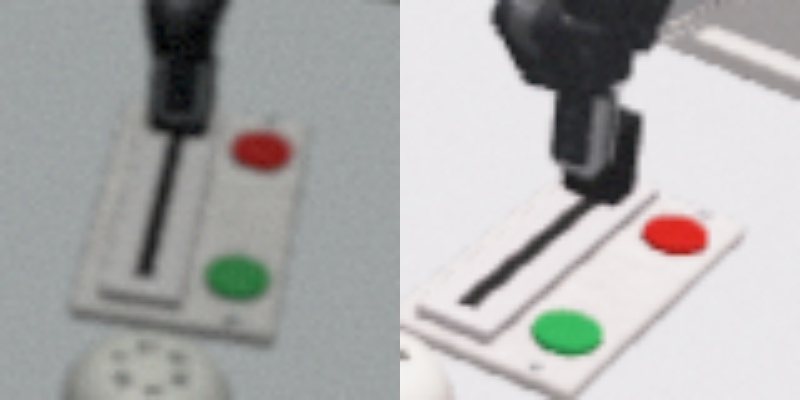

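The marker has moved and now looks level with the red dot. Force is rising, which suggests the end stop, so I'll confirm with a bit more push.

```bash
python3 -m pendant '[{"dx":0,"dy":0.1,"dz":0,"twist":0},{"dx":0,"dy":0.2,"dz":0,"twist":0},{"dx":0,"dy":0.3,"dz":0,"twist":0},{"dx":0,"dy":0.3,"dz":0,"twist":0}]'| grep -E "time|eef|force"
```

```text
time: 21.88
eef_pos: [0.4722, -0.1714, 0.0149]
contact_force: [0.6, 12.1, 5.6]
finger_force: 6.5
```

Force has risen to 12 N with no further travel, so the marker is on the end stop. I'll back off, lift and verify.

```bash
python3 -m pendant '[{"dx":0,"dy":-0.6,"dz":0,"twist":0},{"dx":0,"dy":-1.6,"dz":0,"twist":0},{"dx":0,"dy":-2,"dz":-2,"twist":0},{"dx":0,"dy":-2,"dz":-6,"twist":0},{"dx":0,"dy":-2,"dz":-11,"twist":0},{"dx":0,"dy":-2,"dz":-15,"twist":0},{"dx":0,"dy":-2,"dz":-18,"twist":0},{"dx":0,"dy":-2,"dz":-18,"twist":0},{"dx":0,"dy":-2,"dz":-18,"twist":0}]'| grep -E "time|eef|force"
python3 - <<'E'
from h import *
for n in ('side','scene'):
    c=cam(n); P=pts(c); V=c['img'].max(-1); x,y,z=np.moveaxis(P,-1,0)
    b=(abs(x-.468)<.03)&(abs(y-.18)<.03)&(z>.08)&(z<.13)&(V<60); print('bar',b.sum(),P[b].mean(0))
    m=(V<60)&(x>.44)&(x<.51)&(y<-.09)&(y>-.24)&(z>.052)&(z<.07); print('mark',m.sum(),np.median(P[m],0) if m.any() else 0)
    t=(x>.35)&(x<.5)&(y>-.09)&(y<.05)&(z>.02)&(z<.06);print('timer',P[t].mean(0),np.load(n+'.npz')['P'][t].mean(0))
E
```

```text
time: 23.0
eef_pos: [0.4694, -0.1545, 0.1937]
contact_force: [-0.2, 0.7, -0.1]
finger_force: 0.0
bar 100 [0.4682037  0.18030014 0.11777478]
mark 65 [ 0.47570905 -0.18580212  0.05698437]
timer [0.43221445 0.0127658  0.0404842 ] [0.43222192 0.01274198 0.04045848]
bar 92 [0.46581878 0.17949941 0.11563369]
mark 58 [ 0.47230934 -0.18729121  0.05520405]
timer [0.42464248 0.0098732  0.0390252 ] [0.42338789 0.01144747 0.04050655]
```

```bash
python3 -c "
from plant import ctrl
print(ctrl.sign_off())"
```

```text
the job is handed in; nothing more can be done
None
```

The clip was too stiff: it did not click under a steady push of about 10 N held for over half a second, and it sprang back up. I slid the marker to its end stop at the red dot and handed the job in at about 23 s. The timer did not move; I kept clear of the two jars but did not re-measure them. Sign-off did not report a verdict.

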